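# Open a syringe pump for the next syringe and hold its sprung clamp

### The job

Get the syringe pump ready for the syringe lying in the steel tray: slide the pusher fully back to the end block, then pull the sprung barrel clamp up by its knob until the ring of that syringe's colour on its post (orange for the 50 ml, blue for the 20 ml) has just come wholly clear of the block. Finish while still holding the clamp up there, so that I can lay the syringe in, and leave the syringes and everything else on the bench where they are.

Things in the scene. Friction and masses are not known exactly. Their poses are not given: they have to be found in the camera images.
- pump: Fixed bench syringe pump, white case 150 (x) x 300 (y) mm, deck 80 mm high. Origin: centre of its underside; display faces its -x. In its frame: cradle block y 71 to 109 mm, the part guiding the clamp's post x 19 to 45, top z 120 mm; flange slot y 14 to 26, 114 high; end block y -146 to -136, 118 high; guide rods between them at z 100.
- pusher (a joint): Travel of the pusher (black block riding on the guide rods, with an upright grey grip on top) along the pump's -y, in m: 0 = forward by the flange slot, 0.112 = fully back at the end block (hard stop). It drags with about 4 N and stays where it is left.
- pusher_grip (a point): Point in the middle of the pusher's grip, 10 mm below its top. The grip stands upright: 40 mm along the pump's x, 18 mm along the pump's y, from z = 118 to 158 mm above the worktop. Axes as the pump's; it moves with the pusher.
- clamp_lift (a joint): Lift of the barrel clamp, m: 0 = down, top stop 0.045. A spring draws it down: about 8 N at 0, 11 N at 0.02, 13 N at 0.034; let go, it springs down. Its 10 mm steel post rises out of the cradle block and bears two rings, each 5 mm high: blue (20 ml), wholly out of the block at lift 0.018; below it orange (50 ml), first showing at 0.026, wholly out at 0.031.
- clamp: Sprung barrel clamp: upright post, aluminium arm (14 mm wide in y, its top 12 mm above the origin) reaching from the post 53 mm along the pump's -x over the cradle, black pull knob on top of the post. Origin: on the post's axis, level with the top of the cradle block (120 mm) when the clamp is down, at x 30, y 90 mm in the pump's frame. Axes as the pump's.
- clamp_knob (a point): Middle of the clamp's round black pull knob, 15 mm below its top; 153 mm above the worktop when the clamp is down. The knob is 30 mm high (from 137 to 167 mm), 19 mm thick at the bottom, widening to 25 mm in its upper third.
- steel_tray: Shallow stainless tray, 240 (x) x 120 (y) x 26 mm high, 3 mm sheet, fixed on the worktop. Origin: centre of its underside. The syringe lying in it is the one to be loaded next.
- white_tray: The same tray in white plastic, with the syringe that is not wanted now. Origin: centre of its underside.
- syringe_50: 50 ml syringe, clear barrel 30 mm thick and 112 mm long with orange plunger; lies in one of the two trays. Origin: underside of the barrel's middle; x along the barrel to the nozzle.
- syringe_20: 20 ml syringe, clear barrel 21 mm thick and 88 mm long with blue plunger; lies in the other tray. Origin: underside of the barrel's middle; x along the barrel to the nozzle.
- blue_bottle: Blue bottle, 64 mm thick, 170 mm high, at the back of the bench. Origin: centre of its underside.
- amber_bottle: Amber reagent bottle, 52 mm thick, 105 mm high, at the back. Origin: centre of its underside.
- tube_rack: White rack with blood tubes, 65 x 200 mm, 86 mm high, at the back. Origin: centre of its underside.
- slide_box: Green slide box, 85 x 28 x 32 mm, at the left near the robot. Origin: centre of its underside.
- specimen_pot: White specimen pot, 56 mm wide, 60 mm high, at the back right. Origin: centre of its underside.
- marker: Black marker pen, 14 mm thick, 124 mm long, at the right near the robot. Origin: the middle of its underside.
Not all that is in view belongs to the job. What is shaped like the syringe_20 but pink or purple is not meant.

How it is judged:
On the way, in this order (a step that is already met when the one before it is completed fails the run):
1. the pusher is slid fully back to the end block (within 8 mm) (value of joint pusher above 0.104 m), for 0.2 s.
2. the fingers hold the clamp up at the ring of the syringe in the steel tray (((x of syringe_20 in the frame of steel_tray between -0.12 and 0.12 m and y of syringe_20 in the frame of steel_tray between -0.06 and 0.06 m and value of joint clamp_lift between 0.0165 and 0.026 m) or (x of syringe_50 in the frame of steel_tray between -0.12 and 0.12 m and y of syringe_50 in the frame of steel_tray between -0.06 and 0.06 m and value of joint clamp_lift between 0.0295 and 0.039 m)) and contact force between the fingers and clamp above 4 N), for 0.3 s.
At the end, for the whole second after the job is handed in: Pusher back within 8 mm of its stop; fingers hold the clamp (over 4 N), still, at the ring of the syringe in the steel tray: lift 0.0295 to 0.039 for the 50 ml (orange), 0.0165 to 0.026 for the 20 ml (blue); all other things within 30 mm of their places (all of step 2 and value of joint pusher above 0.104 m and velocity of joint clamp_lift between -0.01 and 0.01 m/s and distance of each of blue_bottle, amber_bottle, tube_rack, slide_box, specimen_pot, marker, syringe_50, syringe_20 from where it was at the start of the episode below 0.03 m); the arm keeps its last pose, push and grip.
It fails at once if a syringe or another thing on the bench was shifted by more than 30 mm (distance of any of blue_bottle, amber_bottle, tube_rack, slide_box, specimen_pot, marker, syringe_50, syringe_20 from where it was at the start of the episode above 0.03 m).
It also fails if it takes over 38 s, if anything falls off the work surface, if the arm or the gripper's body presses on something with over 40 N, if the wrist force passes 120 N, or if a joint passes its speed limit or range.

### The arm

A 6-joint arm with a two-finger parallel gripper is mounted at the origin on the work surface. World frame = base frame: x ahead of the robot, y to its left, z up, the work surface at z = 0. Lengths are in m, angles in rad, forces in N, time in s.
With the tool pointing down it reaches from about 0.275 to 0.825 m from the base axis. Payload 4.9 kg.
Tool frame: the origin (TCP) lies between the finger pads; the fingertips stand 17 mm ahead of it and the grasp point (between the pads) lies 2 mm behind it; z points along the fingers, y is the line along which they close (so a half turn about z gives the same grasp; the last joint's range is limited). The gripper opens to 85 mm and grips with 20 to 120 N. Pads are 22 mm wide; open, the fingers measure 114 mm over their backs; the gripper's body (76 mm by 85 mm) begins 54 mm behind the grasp point. The pads swing forward as they close: fully open they stand 13 mm farther back than shut.
Start: joints at [-1.395, 0.326, -0.193, 1.052, 0, 1.437], TCP at [0.168, -0.524, 0.248] pointing down, gripper open.
Joint ranges: [-2.65, 2.65], [-0.97, 1.79], [-1.3, 1.35], [-1.93, 2.1], [-1.47, 1.37], [-3.14, 3.14]. Speed limits (rad/s): [2.57, 2.57, 3.14, 3.14, 3.14, 3.14].

### API

Orientations are given as [roll, pitch, yaw] about the fixed x, y, z axes, in that order (R = Rz(yaw) Ry(pitch) Rx(roll)).
In Python, from plant import r, viewer gives the robot as it stands. The module is installed in compiled form; this text tells all that it offers.
- The arm moves only by the tool apply_moves, never from a script. Its argument "targets" is one flat list of numbers, 5 for each row, row after row: the opening, from -1 (shut) to 1 (fully open), then the shift along the tool's x, y, z in mm, then the turn about the tool's z in rad. In form: [grip, tx, ty, tz, roll, grip, tx, ty, tz, roll, ...]. A call has 1 to 8 rows; each row is the pose to reach, as a shift and turn from the pose commanded when the call began, along the tool's axes at that moment; what a row does not reach only later rows make up. A row lasts 1/10 s, in which the tool goes at most 50 mm and 8.59 degrees, less where a joint would pass 70% of its speed; a pose out of reach is approached as far as the arm can. A call with a gripper value outside its range is refused whole. The fingers move at their own pace and stop on an object; "grip_force" is the grip in N (left out, the last holds). Time passes only in rows, so rows that repeat a pose let the fingers close. It gives the time, the measured TCP pose, the force, the opening and the grip force at its end, in the units of the state.
- r.get_state(): the state, without advancing time (a new reading comes with each control period).
- viewer.grab_frame(name): name is "scene" or "top" or "wrist"; returns (picture, depth): 384x512x3 uint8, red, green, blue; 384x512 float32, m along the optical axis (not along the pixel's ray), 0 where there is no reading.
- viewer.camera_params(name): a dict with "fx", "fy", "cx", "cy" (pixels), "eye" and "orientation" of the camera in the world; the wrist camera has in their place "mount" (4x4, takes a point from camera to tool coordinates, whose origin is the TCP and whose axes are the flange's). Camera axes: x right, y up, looking along -z (the intrinsics and any distortion apply to the point x, -y, -z); pixel columns grow to the right and rows downward; lengths in m; the calibration is good to about 2 mm. A picture is of the moment at which its call begins: read the wrist's pose just before it. camera_params takes no time and is no camera call.
- r.finish_job(): hands the job in; it is judged then, once.
The state is a dict: "clock": time; "q": joint angles; "qd": joint speeds; "joint_efforts": joint torques, N m; "tcp_pos": TCP position; "orientation": TCP orientation; "force": force on the tool from outside, world axes, zero at the start; "torque": the same for the moment, N m; "grip_width": opening from 0.0 (shut) to 1.0 (fully open); "grip_force": force on a finger pad.
Only numpy, scipy, OpenCV 4.12 (cv2) and the standard library are available. Lean on these libraries where they do the work, as an engineer would, in place of code of your own. Each camera call takes 0.05 s, during which the arm holds its last target. There are 200 camera calls.

## Working session

There is one attempt and no reset: what is moved stays moved. The work goes in short steps, Python scripts to look and compute and a tool call to move; the robot and the scene stay as the last step left them, time stands still between calls to the robot, and variables do not carry over. Pictures are saved under pics/ and viewed, at most 10 in all, crops included, and the job is handed in when it is done.

Besides the shell and the picture viewer there is one more tool, called after "Request:" by a JSON object that holds its "method" and its "body", one argument or row to a line. apply_moves: Moves the arm, as the interface text tells. Its arguments: {"type":"object","properties":{"targets":{"type":"array","items":{"type":"number"}},"grip_force":{"type":"number"}},"required":["targets"]}

```bash
mkdir -p pics
python3 - <<'E'
from plant import r, viewer
import cv2,numpy as np
for n in ("scene","top"):
    im,d=viewer.grab_frame(n); np.savez(f"pics/{n}0.npz",im=im,d=d)
    cv2.imwrite(f"pics/{n}0.png",im[...,::-1]); print(n,viewer.camera_params(n),(d>0).mean())
print(viewer.camera_params("wrist")); print(r.get_state())
E
```

```text
scene {'fx': 437.4709981803229, 'fy': 437.4709981803229, 'cx': 254.56166935627053, 'cy': 195.45685401820282, 'eye': array([1.34514065, 0.64836233, 0.879934  ]), 'orientation': array([0.93061205, 0.00974923, 2.25938958])} 0.995941162109375
top {'fx': 393.2516166928876, 'fy': 393.2516166928876, 'cx': 254.24877164488348, 'cy': 186.52956344059544, 'eye': array([ 0.49283456, -0.00668973,  1.30618823]), 'orientation': array([ 0.05450713,  0.00914539, -1.55834623])} 0.9959615071614584
{'fx': 307.0391343041817, 'fy': 307.0391343041817, 'cx': 253.17475662889018, 'cy': 192.28886310220616, 'mount': array([[-3.90025169e-04,  9.53659618e-01,  3.00887323e-01,
         7.59541041e-02],
       [ 9.99999872e-01,  4.68643808e-04, -1.89112504e-04,
         8.13450570e-05],
       [-3.21357938e-04,  3.00887210e-01, -9.53659679e-01,
        -1.24727272e-01],
       [ 0.00000000e+00,  0.00000000e+00,  0.00000000e+00,
         1.00000000e+00]])}
{'clock': 0.1, 'q': array([-1.39518595e+00,  3.26856962e-01, -1.93479873e-01,  1.05197543e+00,
        2.17433944e-05,  1.43657648e+00]), 'qd': array([-0.00184562, -0.00271558,  0.00073583, -0.00143725,  0.00068558,
        0.00021972]), 'joint_efforts': array([ 1.06143423e-03, -4.44239902e+01,  2.63037622e+01,  7.94722728e-03,
       -4.20097228e-05, -7.15916542e-06]), 'tcp_pos': array([ 0.16761501, -0.52333192,  0.2475886 ]), 'orientation': array([-3.14009326e+00, -2.24405970e-04,  3.09830032e-01]), 'force': array([-0.01235514, -0.24427979,  0.00838358]), 'torque': array([-0.03783771, -0.01158673,  0.03180654]), 'grip_force': 0.0, 'grip_width': 1.0006041522959546}
```

View pics/top0.png

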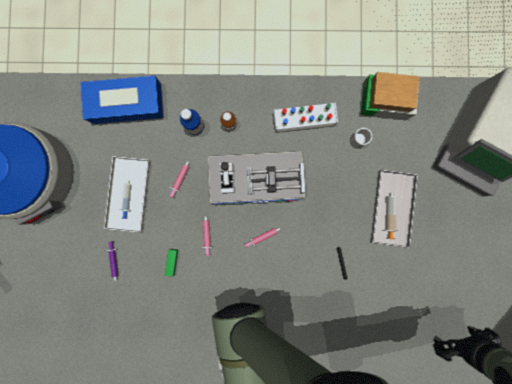

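View pics/scene0.png

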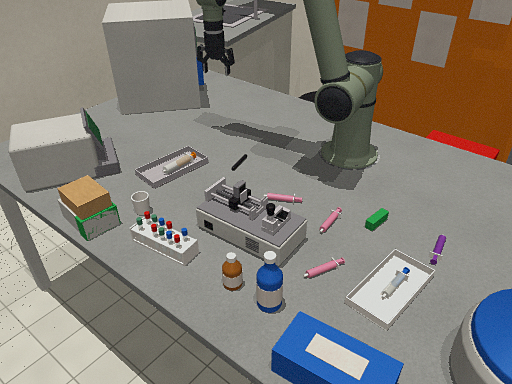

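The top view shows the pump at (257,178) px, with the clamp on its left side near (227,178) and the pusher around (268,180). The orange (50 ml) syringe lies in the grey steel tray at (393,208). The blue one is in the white tray at (127,195). Next I'll measure the pump by height.

```bash
cat > h.py <<'E'
import numpy as np, cv2
from scipy.spatial.transform import Rotation as R
from plant import r, viewer
def cloud(d,p,T=None):
    v,u=np.mgrid[:d.shape[0],:d.shape[1]]
    P=np.stack([(u-p['cx'])/p['fx']*d,-(v-p['cy'])/p['fy']*d,-d],-1)
    if T is None: return P@R.from_euler('xyz',p['orientation']).as_matrix().T+p['eye']
    return P@T[:3,:3].T+T[:3,3]
def wrist():
    s=r.get_state(); T=np.eye(4); T[:3,:3]=R.from_euler('xyz',s['orientation']).as_matrix(); T[:3,3]=s['tcp_pos']
    im,d=viewer.grab_frame('wrist'); p=viewer.camera_params('wrist')
    return im,d,cloud(d,p,T@p['mount'])
E
python3 - <<'E'
from h import *
for n in("top","scene"):
    f=np.load(f"pics/{n}0.npz"); W=cloud(f['d'],viewer.camera_params(n)); W[f['d']==0]=9
    m=(W[...,0]>.3)&(W[...,0]<.75)&(abs(W[...,1])<.3)
    print(n,"table z",np.median(W[m&(abs(W[...,2])<.02)][:,2]))
    pm=m&(W[...,2]>.065)&(W[...,2]<.18)&(W[...,0]<.65)&(W[...,1]>-.2)&(W[...,1]<.2)
    c,s,a=cv2.minAreaRect(W[pm][:,:2].astype('f4')); print(" pump rect",c,s,a)
    for lo,hi in((.074,.088),(.112,.125),(.125,.136),(.14,.175)):
        k=(pm&(W[...,2]>lo)&(W[...,2]<hi)).astype('u1')
        nn,l,st,ce=cv2.connectedComponentsWithStats(k)
        for i in range(1,nn):
            if st[i,4]>6:
                q=W[l==i]; print(" ",lo,hi,st[i,4],q.min(0).round(3),q.max(0).round(3))
f=np.load("pics/top0.npz")['im'][140:215,195:315]; cv2.imwrite("pics/crop_top.png",cv2.resize(f,None,fx=6,fy=6,interpolation=2)[...,::-1])
E
```

```text
top table z -0.000484303687260601
 pump rect (0.5854954123497009, 0.0009949654340744019) (0.1431805044412613, 0.299104779958725) 3.333907127380371
  0.074 0.088 2356 [ 0.51  -0.151  0.074] [0.65  0.152 0.088]
  0.074 0.088 136 [ 0.59  -0.134  0.074] [ 0.61  -0.062  0.087]
  0.074 0.088 83 [ 0.586 -0.031  0.075] [0.603 0.016 0.084]
  0.074 0.088 128 [ 0.565 -0.137  0.074] [ 0.582 -0.062  0.088]
  0.074 0.088 79 [ 0.558 -0.034  0.074] [0.574 0.013 0.085]
  0.112 0.125 16 [0.604 0.101 0.114] [0.628 0.11  0.122]
  0.112 0.125 29 [0.607 0.076 0.115] [0.631 0.085 0.125]
  0.112 0.125 97 [ 0.546 -0.146  0.112] [ 0.631 -0.133  0.124]
  0.112 0.125 7 [0.599 0.024 0.113] [0.617 0.028 0.119]
  0.112 0.125 51 [ 0.599 -0.058  0.114] [ 0.621 -0.033  0.121]
  0.112 0.125 62 [ 0.544 -0.061  0.112] [ 0.566 -0.037  0.124]
  0.125 0.136 74 [0.563 0.081 0.126] [0.606 0.099 0.136]
  0.125 0.136 10 [ 0.568 -0.036  0.132] [ 0.586 -0.033  0.136]
  0.14 0.175 55 [0.605 0.082 0.153] [0.626 0.102 0.171]
  0.14 0.175 95 [ 0.563 -0.056  0.143] [ 0.602 -0.035  0.163]
scene table z -0.00035066875727374214
 pump re
[... 438 characters left out ...]
 [ 0.54  -0.042  0.076] [0.562 0.002 0.084]
  0.074 0.088 14 [ 0.573 -0.041  0.077] [ 0.584 -0.009  0.087]
  0.112 0.125 88 [ 0.545 -0.149  0.112] [ 0.635 -0.131  0.12 ]
  0.112 0.125 107 [ 0.543 -0.058  0.112] [ 0.624 -0.029  0.125]
  0.112 0.125 11 [0.538 0.013 0.112] [0.56  0.026 0.116]
  0.112 0.125 10 [0.6   0.019 0.113] [0.62  0.029 0.116]
  0.112 0.125 18 [0.553 0.091 0.112] [0.584 0.103 0.124]
  0.112 0.125 93 [0.595 0.076 0.112] [0.634 0.113 0.124]
  0.125 0.136 50 [ 0.564 -0.052  0.125] [ 0.606 -0.029  0.136]
  0.125 0.136 74 [0.563 0.084 0.125] [0.626 0.102 0.135]
  0.14 0.175 111 [ 0.564 -0.055  0.14 ] [ 0.605 -0.033  0.161]
  0.14 0.175 94 [0.608 0.082 0.14 ] [0.631 0.106 0.169]
```

View pics/crop_top.png

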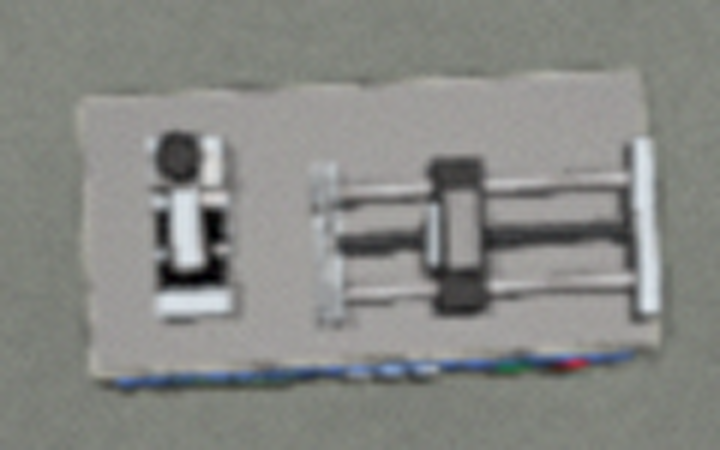

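The crop shows the round knob at (178,157) with the arm reaching down from it. The pusher grip is at (462,232) and the end block is on the right at (645,225). Both cameras agree on the positions: knob about (0.618, 0.094), grip about (0.584, -0.045) with its top near 0.16, pump yaw about 0.058. I'll use a half-turned wrist (yaw about 3.2) to keep joint 6 central.

Request:
{"method": "apply_moves", "body": {
  "targets": [1, 68, -41, 0, -0.14, 1, 136, -82, 0, -0.28, 1, 204, -123, 0, -0.42, 1, 271, -164, 0, -0.56, 1, 320, -194, 0, -0.7, 1, 370, -224, 0, -0.84, 1, 420, -254, 0, -0.98, 1, 460, -279, 0, -1.12]
}}

```text
clock: 0.9
tcp_pos: [0.4312, -0.2203, 0.2482]
orientation: [-3.141, -0.0, 1.435]
force: [0.7, -1.0, 0.9]
grip_width: 1.002
grip_force: 0.0
```

```bash
cat >> h.py <<'E'
def go(x,y,z,yaw):
    s=r.get_state(); M=R.from_euler('xyz',s['orientation'])
    d=(np.array([x,y,z])-s['tcp_pos'])*1000
    w=(yaw-s['orientation'][2]+np.pi)%(2*np.pi)-np.pi
    print(round(float(s['clock']),2),s['tcp_pos'].round(4),s['orientation'].round(3),'F',s['force'].round(1),'-> shift',M.inv().apply(d).round(1),'roll',round(-w,3))
E
python3 -c "
from h import *
go(.584,-.045,.25,3.2)"
```

```text
0.9 [ 0.4312 -0.2203  0.2482] [-3.141 -0.     1.435] F [ 0.7 -1.   0.9] -> shift [194.3 127.7  -1.9] roll -1.765
```

Request:
{"method": "apply_moves", "body": {
  "targets": [1, 0, 0, 0, -0.14, 1, 0, 0, 0, -0.28, 1, 0, 0, 0, -0.42, 1, 0, 0, 0, -0.56, 1, 0, 0, 0, -0.7, 1, 0, 0, 0, -0.84, 1, 0, 0, 0, -0.98, 1, 0, 0, 0, -0.98]
}}

```text
clock: 1.7
tcp_pos: [0.4301, -0.222, 0.2479]
orientation: [-3.141, -0.001, 2.41]
force: [-0.0, -0.1, -0.1]
grip_width: 1.001
grip_force: 0.0
```

```bash
python3 -c "
from h import *
go(.584,-.045,.25,3.2)"
```

```text
1.7 [ 0.4301 -0.222   0.2479] [-3.141e+00 -1.000e-03  2.410e+00] F [-0.  -0.1 -0.1] -> shift [  3.9 234.5  -2.1] roll -0.79
```

Request:
{"method": "apply_moves", "body": {
  "targets": [1, 1, 34, 0, -0.14, 1, 2, 68, 0, -0.28, 1, 2, 102, -1, -0.42, 1, 3, 136, -1, -0.56, 1, 3, 170, -2, -0.7, 1, 4, 204, -2, -0.79, 1, 4, 234, -2, -0.79, 1, 4, 234, -2, -0.79]
}}

```text
clock: 2.5
tcp_pos: [0.5855, -0.0428, 0.2497]
orientation: [3.141, 0.0, -3.082]
force: [0.0, 0.2, -0.4]
grip_width: 1.001
grip_force: 0.0
```

Run:
```python
from h import *
go(.584,-.045,.25,3.2)
im,d,W=wrist()
cv2.imwrite("pics/w1.png",im[...,::-1])
m=(d>0)&(W[...,0]>.5)&(W[...,0]<.68)&(abs(W[...,1])<.2)
for lo,hi in((.112,.124),(.127,.136),(.15,.163),(.163,.172)):
    nn,l,st,ce=cv2.connectedComponentsWithStats((m&(W[...,2]>lo)&(W[...,2]<hi)).astype('u1'))
    for i in range(1,nn):
        if st[i,4]>40: q=W[l==i]; print(lo,hi,st[i],q.min(0).round(3),q.max(0).round(3),cv2.minAreaRect(q[:,:2].astype('f4')))
```

```text
2.5 [ 0.5855 -0.0428  0.2497] [ 3.141  0.    -3.082] F [ 0.   0.2 -0.4] -> shift [ 1.6 -2.1 -0.3] roll 0.001
0.112 0.124 [ 131  133   24   99 1273] [ 0.543 -0.147  0.112] [ 0.632 -0.132  0.119] ((0.5877319574356079, -0.13966421782970428), (0.08947359770536423, 0.010373040102422237), 3.9410853385925293)
0.112 0.124 [235 139  34  40 863] [ 0.542 -0.061  0.112] [ 0.577 -0.031  0.124] ((0.5580312609672546, -0.047565508633852005), (0.03245581313967705, 0.028802750632166862), 10.704294204711914)
0.112 0.124 [321 138   5  25  94] [0.538 0.013 0.112] [0.559 0.017 0.115] ((0.5488793849945068, 0.014744548127055168), (0.020942935720086098, 0.0034826945047825575), 3.7385408878326416)
0.112 0.124 [330 138   6  25  89] [0.538 0.02  0.112] [0.559 0.025 0.115] ((0.5483766794204712, 0.022585149854421616), (0.020874520763754845, 0.003635202767327428), 3.5867254734039307)
0.112 0.124 [394 175  11  21 167] [0.564 0.079 0.115] [0.582 0.084 0.124] ((0.5730066895484924, 0.0814189687371254), (0.017681032419204712, 0.005605492275208235), 0.5621829032897949)
0.112 0.124 [317 202   5  23  83] [0.596 0.016 0.11
[... 1296 characters left out ...]
2 0.082 0.127] [0.624 0.099 0.136] ((0.5928637981414795, 0.09113014489412308), (0.06194104254245758, 0.015152770094573498), 2.657717704772949)
0.15 0.163 [ 236  171   28   52 1324] [ 0.562 -0.057  0.15 ] [ 0.601 -0.035  0.159] ((0.5812982320785522, -0.04627770185470581), (0.03925804793834686, 0.020784350112080574), 3.8487484455108643)
0.15 0.163 [406 233  33  27 275] [0.602 0.08  0.15 ] [0.623 0.101 0.163] ((0.6099933981895447, 0.08820126950740814), (0.012132869102060795, 0.024481389671564102), 45.724517822265625)
0.163 0.172 [412 238  32  29 696] [0.603 0.081 0.163] [0.626 0.104 0.168] ((0.6143937706947327, 0.09190067648887634), (0.0225443746894598, 0.024154657498002052), 59.18423843383789)
```

View pics/w1.png

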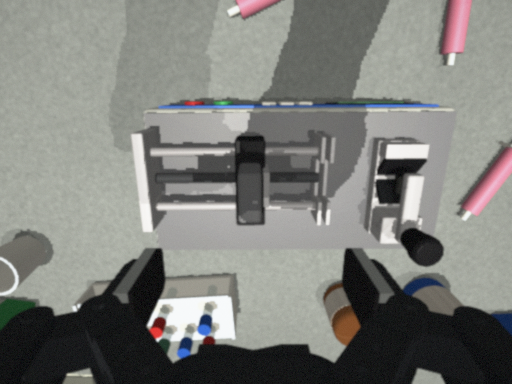

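The wrist view shows the pusher grip at (250,180) px, the end block at (145,180) and the knob at (425,245). From it: grip (0.581, -0.046), top 0.158; knob (0.6145, 0.092); yaw 0.065. I still need to check the height of the small plate in front of the grip.

Run:
```python
from h import *
f=np.load("pics/top0.npz"); W=cloud(f['d'],viewer.camera_params('top'))
im,d,V=wrist()
for Q in(W,V):
    for y in np.arange(-.066,-.014,.004):
        k=(abs(Q[...,0]-.581)<.012)&(abs(Q[...,1]-y)<.002)&(Q[...,2]>.06)
        print(round(y,3),np.sort(Q[k][:,2].round(3))[::4])
go(.581,-.0455,.149,3.205)
```

```text
-0.066 [0.082 0.089 0.096]
-0.062 [0.076 0.096]
-0.058 [0.146]
-0.054 [0.153 0.156 0.158 0.159]
-0.05 [0.153 0.156 0.161]
-0.046 [0.153 0.156 0.157 0.159]
-0.042 [0.155 0.159 0.159]
-0.038 [0.115 0.134 0.156 0.16 ]
-0.034 [0.132 0.135 0.139]
-0.03 [0.077 0.093 0.113]
-0.026 [0.076 0.09  0.095]
-0.022 [0.074 0.089]
-0.018 [0.077 0.08 ]
-0.066 [0.078 0.078 0.079 0.079 0.079 0.079 0.079 0.079 0.079 0.08  0.08  0.08
 0.08  0.08  0.093 0.094 0.095 0.096 0.096 0.096 0.096 0.096 0.097 0.097
 0.098 0.309 0.31  0.31  0.311 0.311 0.311 0.311 0.312 0.312 0.312 0.313
 0.313 0.314]
-0.062 [0.078 0.079 0.079 0.079 0.079 0.079 0.08  0.08  0.093 0.094 0.094 0.095
 0.095 0.096 0.096 0.097 0.097 0.097 0.098 0.304 0.305 0.306 0.307 0.307
 0.308 0.308 0.308 0.308 0.309 0.309 0.309 0.309 0.309 0.31  0.31  0.31
 0.31  0.31  0.31  0.31  0.31  0.311 0.311 0.311 0.311 0.311 0.311 0.311
 0.311 0.311 0.311 0.312 0.312 0.312 0.312 0.312 0.312 0.312 0.312 0.312
 0.312 0.312 0.312 0.313 0.313 0.313 0.313 0.313 0.313 0.313 0.313 0.313
 0.313 0.313 0.314 0.314 0.314 0.314 0.314 0.314 0.314 0.314 0.314 0.314
 0.314 
[... 8964 characters left out ...]
0.097 0.098 0.308 0.309
 0.309 0.31  0.31  0.31  0.31  0.31  0.311 0.311 0.311 0.311 0.311 0.311
 0.311 0.311 0.311 0.311 0.312 0.312 0.312 0.312 0.312 0.312 0.312 0.313
 0.313 0.313 0.313 0.313 0.313 0.313 0.313 0.313 0.314 0.314 0.314 0.314
 0.314 0.315]
-0.022 [0.078 0.078 0.079 0.079 0.079 0.079 0.079 0.079 0.079 0.079 0.08  0.08
 0.08  0.081 0.093 0.094 0.096 0.096 0.096 0.096 0.097 0.097 0.097 0.098]
-0.018 [0.077 0.078 0.078 0.079 0.079 0.079 0.079 0.079 0.079 0.08  0.08  0.08
 0.08  0.081 0.093 0.094 0.095 0.096 0.096 0.096 0.097 0.097 0.097 0.097
 0.098 0.099]
2.6 [ 0.5835 -0.045   0.2497] [-3.141e+00 -1.000e-03 -3.084e+00] F [-0.   0.3  0.3] -> shift [  2.4  -0.3 100.7] roll -0.006
```

The plate's top is at 0.135, so I'll keep the fingertips at 0.139 (TCP z 0.156), then grip.

Request:
{"method": "apply_moves", "body": {
  "targets": [1, 2, 0, 40, 0, 0.3, 2, 0, 75, 0, 0, 2, 0, 94, 0, 0, 2, 0, 94, 0, -1, 2, 0, 94, 0, -1, 2, 0, 94, 0, -1, 2, 0, 94, 0, -1, 2, 0, 94, 0],
  "grip_force": 40
}}

```text
clock: 3.4
tcp_pos: [0.5825, -0.0462, 0.158]
orientation: [-3.14, 0.002, -3.084]
force: [-2.3, -0.7, 7.2]
grip_width: 0.199
grip_force: 41.2
```

```bash
python3 -c "
from h import *
go(.581+.077*.062,-.045-.077,.156,3.205); print(r.get_state()['grip_width'],r.get_state()['grip_force'])"
```

```text
3.4 [ 0.5825 -0.0462  0.158 ] [-3.140e+00  2.000e-03 -3.084e+00] F [-2.3 -0.7  7.2] -> shift [  1.1 -75.9   2.1] roll -0.005
0.19947582906227904 41.197999119758606
```

Request:
{"method": "apply_moves", "body": {
  "targets": [-1, 0, -8, 0, 0, -1, 0, -18, 0, 0, -1, 0, -28, 0, 0, -1, 0, -38, 0, 0, -1, 0, -48, 0, 0, -1, 0, -58, 0, 0, -1, 0, -66, 0, 0, -1, 0, -66, 0, 0]
}}

```text
clock: 4.2
tcp_pos: [0.5866, -0.1117, 0.1579]
orientation: [3.141, 0.003, -3.084]
force: [-2.0, 1.5, 5.7]
grip_width: 0.2
grip_force: 41.1
```

Request:
{"method": "apply_moves", "body": {
  "targets": [-1, 0, -3, 0, 0, -1, 0, -5, 0, 0, -1, 0, -7, 0, 0, -1, 0, -9, 0, 0, -1, 0, -9, 0, 0]
}}

```text
clock: 4.7
tcp_pos: [0.5872, -0.1196, 0.1579]
orientation: [3.14, 0.003, -3.083]
force: [-1.1, 2.7, 6.5]
grip_width: 0.199
grip_force: 41.2
```

Request:
{"method": "apply_moves", "body": {
  "targets": [-1, 0, -2, 0, 0, -1, 0, -4, 0, 0, -1, 0, -4, 0, 0]
}}

```text
clock: 5.0
tcp_pos: [0.5873, -0.1213, 0.1579]
orientation: [3.135, 0.003, -3.081]
force: [-1.0, 10.6, 8.3]
grip_width: 0.193
grip_force: 41.4
```

Request:
{"method": "apply_moves", "body": {
  "targets": [-1, 0, -2, 0, 0, -1, 0, -4, 0, 0, -1, 0, -4, 0, 0]
}}

```text
clock: 5.3
tcp_pos: [0.5873, -0.1216, 0.1579]
orientation: [3.128, 0.004, -3.079]
force: [-1.3, 19.8, 10.5]
grip_width: 0.2
grip_force: 41.9
```

The stop is reached: position stalled and the force is rising. I'll relax, release, rise and move over to the knob.

Request:
{"method": "apply_moves", "body": {
  "targets": [-1, 0, 5, 0, 0, -1, 0, 5, 0, 0, 0.1, 0, 5, 0, 0, 0.4, 0, 5, 0, 0, 0.4, 0, 5, -20, 0, 0.6, 0, 5, -60, 0, 1, 0, 5, -90, 0, 1, 0, 5, -90, 0]
}}

```text
clock: 6.1
tcp_pos: [0.589, -0.1248, 0.2512]
orientation: [-3.138, 0.008, -3.084]
force: [1.0, -0.1, 1.0]
grip_width: 0.997
grip_force: 0.0
```

Request:
{"method": "apply_moves", "body": {
  "targets": [1, -2, 40, 0, 0, 1, -5, 80, 0, 0, 1, -8, 120, 0, 0, 1, -11, 160, 0, 0, 1, -13, 200, 0, 0, 1, -13, 208, 0, 0, 1, -13, 208, 0, 0]
}}

```text
clock: 6.8
tcp_pos: [0.5869, 0.086, 0.2456]
orientation: [-3.141, -0.001, -3.081]
force: [0.2, -0.8, -0.1]
grip_width: 1.001
grip_force: 0.0
```

Run:
```python
from h import *
im,d,W=wrist(); cv2.imwrite("pics/w2.png",im[...,::-1])
t,dt=viewer.grab_frame('top'); T=cloud(dt,viewer.camera_params('top'))
for n,Q,D in(("w",W,d),("t",T,dt)):
  m=(D>0)&(Q[...,0]>.5)&(Q[...,0]<.66)&(abs(Q[...,1])<.2)
  for lo,hi in((.105,.124),(.126,.14),(.15,.172)):
    nn,l,st,ce=cv2.connectedComponentsWithStats((m&(Q[...,2]>lo)&(Q[...,2]<hi)).astype('u1'))
    for i in range(1,nn):
        if st[i,4]>40: q=Q[l==i]; print(n,lo,hi,st[i],q.min(0).round(3),q.max(0).round(3))
go(.6145,.092,.150,3.205)
```

```text
w 0.105 0.124 [169 127   8  27 162] [0.538 0.013 0.105] [0.56  0.017 0.115]
w 0.105 0.124 [178 126   8  28 157] [0.537 0.021 0.105] [0.559 0.025 0.115]
w 0.105 0.124 [   0  128   45   97 2321] [ 0.547 -0.139  0.105] [ 0.632 -0.103  0.124]
w 0.105 0.124 [239 134  43  25 964] [0.539 0.071 0.105] [0.562 0.107 0.112]
w 0.105 0.124 [240 166  12  31 216] [0.566 0.074 0.105] [0.596 0.084 0.123]
w 0.105 0.124 [269 166  11  31 203] [0.565 0.097 0.105] [0.595 0.109 0.123]
w 0.105 0.124 [175 192   7  26 144] [0.595 0.016 0.105] [0.618 0.021 0.115]
w 0.105 0.124 [184 192   7  26 134] [0.595 0.024 0.105] [0.617 0.029 0.114]
w 0.105 0.124 [240 205  12  32 337] [0.604 0.075 0.105] [0.63  0.085 0.121]
w 0.105 0.124 [269 205  12  32 306] [0.603 0.1   0.105] [0.629 0.111 0.121]
w 0.126 0.14 [  0 155  26  52 872] [ 0.566 -0.118  0.126] [ 0.606 -0.103  0.14 ]
w 0.126 0.14 [252 165  17  59 966] [0.562 0.083 0.127] [0.611 0.1   0.14 ]
w 0.15 0.172 [245 225  33  35 894] [0.603 0.081 0.151] [0.626 0.105 0.168]
t 0.105 0.124 [290 163  15  29 226] [ 0.546 -0.146  0.106] [ 0.631 -0.104  0.123]
t 0.15 0.172 [294 170   8  14  90] [ 0.567 -0.132  0.15 ] [ 0.606 -0.112  0.163]
6.9 [0.5872 0.0841 0.2458] [-3.141e+00 -1.000e-03 -3.084e+00] F [-0.1 -0.8 -0.5] -> shift [-27.8   6.4  95.8] roll -0.006
```

View pics/w2.png

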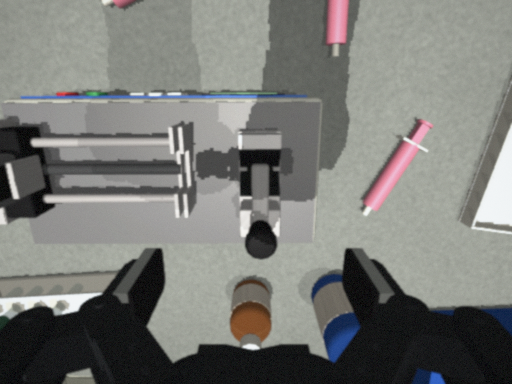

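The wrist view shows the pusher against the end block at the far left and the knob at (261,240) px. The knob measures (0.6145, 0.093) with its top at 0.168. I'll descend and grip its lower part.

Request:
{"method": "apply_moves", "body": {
  "targets": [0.6, -28, 7, 0, 0, 0.6, -28, 7, 35, 0, 0.6, -28, 7, 70, 0, 0.6, -28, 7, 96, 0, 0.6, -28, 7, 96, 0, 0.6, -28, 7, 96, 0]
}}

```text
clock: 7.5
tcp_pos: [0.6149, 0.0922, 0.1505]
orientation: [-3.141, -0.001, -3.085]
force: [0.3, 0.1, 0.5]
grip_width: 0.802
grip_force: 0.0
```

```bash
python3 -c "
from h import *
go(.6145,.093,.149,3.205)"
```

```text
7.5 [0.6149 0.0922 0.1505] [-3.141e+00 -1.000e-03 -3.085e+00] F [0.3 0.1 0.5] -> shift [0.3 0.9 1.5] roll -0.007
```

Request:
{"method": "apply_moves", "body": {
  "targets": [-1, 0, 1, 1, 0, -1, 0, 1, 1, 0, -1, 0, 1, 1, 0, -1, 0, 1, 1, 0, -1, 0, 1, 1, 0, -1, 0, 1, 1, 0, -1, 0, 1, 1, 0],
  "grip_force": 70
}}

```text
clock: 8.2
tcp_pos: [0.6157, 0.0934, 0.1511]
orientation: [-3.139, 0.003, -3.084]
force: [-1.9, -4.3, 5.4]
grip_width: 0.26
grip_force: 68.1
```

Request:
{"method": "apply_moves", "body": {
  "targets": [-1, 0, 1, -2, 0, -1, 0, 1, -5, 0, -1, 0, 1, -8, 0, -1, 0, 1, -11, 0, -1, 0, 1, -14, 0, -1, 0, 1, -14, 0]
}}

```text
clock: 8.8
tcp_pos: [0.6155, 0.0935, 0.1627]
orientation: [-3.137, 0.001, -3.085]
force: [4.2, -6.1, -9.8]
grip_width: 0.263
grip_force: 68.9
```

```bash
cat > lift.py <<'E'
from h import *
import sys
s=r.get_state(); print(s['clock'],s['tcp_pos'].round(4),s['force'].round(1),s['grip_width'])
im,d=viewer.grab_frame('scene'); W=cloud(d,viewer.camera_params('scene'))
k=(d>0)&(abs(W[...,0]-.58)<.02)&(abs(W[...,1]-.093)<.012)&(W[...,2]>.115)&(W[...,2]<.175)
print("arm-top z",np.percentile(W[k][:,2],[10,50,90]).round(4),k.sum())
c=im[160:260,190:330]; cv2.imwrite(sys.argv[1],cv2.resize(c,None,fx=5.5,fy=5.5,interpolation=2)[...,::-1])
E
python3 lift.py pics/l1.png
```

```text
8.8 [0.6155 0.0935 0.1627] [ 4.2 -6.1 -9.8] 0.26252193886969755
arm-top z [0.1284 0.1324 0.1383] 17
```

View pics/l1.png

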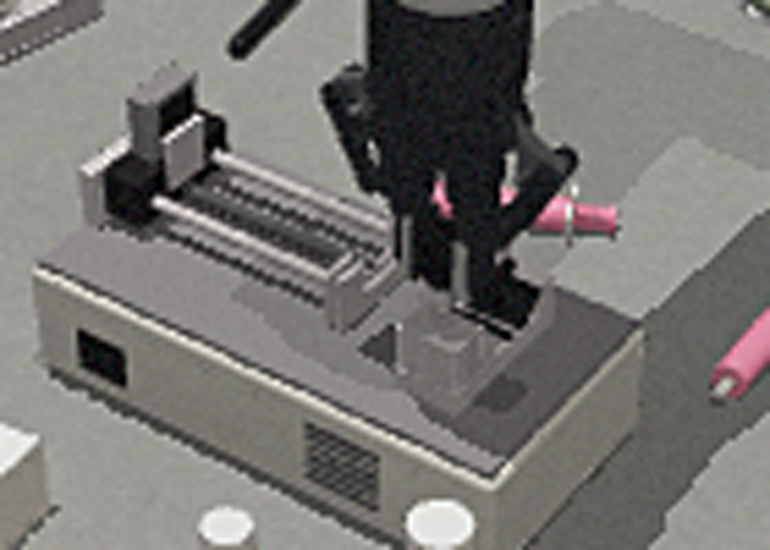

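The view shows the fingers gripping the knob, with the arm slightly raised and the pusher at the end block. The spring load of 9.8 N matches about 12 mm of lift. I'll go on to about 34 mm.

Request:
{"method": "apply_moves", "body": {
  "targets": [-1, 0, 0, -4, 0, -1, 0, 0, -8, 0, -1, 0, 0, -12, 0, -1, 0, 0, -16, 0, -1, 0, 0, -20, 0, -1, 0, 0, -23, 0, -1, 0, 0, -23, 0, -1, 0, 0, -23, 0]
}}

```text
clock: 9.65
tcp_pos: [0.6155, 0.0935, 0.1847]
orientation: [-3.137, 0.0, -3.085]
force: [6.0, -5.7, -12.7]
grip_width: 0.264
grip_force: 69.0
```

```bash
python3 lift.py pics/l2.png
python3 - <<'E'
from h import *
im,d,W=wrist()
k=(d>0)&(W[...,2]<.2)&(abs(W[...,1]-.093)<.004)&(W[...,0]>.56)&(W[...,0]<.60)&(W[...,2]>.118)
print("wrist arm top",np.percentile(W[k],[10,50,90],axis=0).round(4),k.sum())
cv2.imwrite("pics/w3.png",im[...,::-1])
E
```

```text
9.65 [0.6155 0.0935 0.1847] [  6.   -5.7 -12.7] 0.2640942234816698
arm-top z [0.1516 0.1563 0.1623] 21
wrist arm top [[0.5645 0.0898 0.1637]
 [0.5793 0.093  0.1646]
 [0.5956 0.0961 0.1653]] 1227
```

View pics/l2.png

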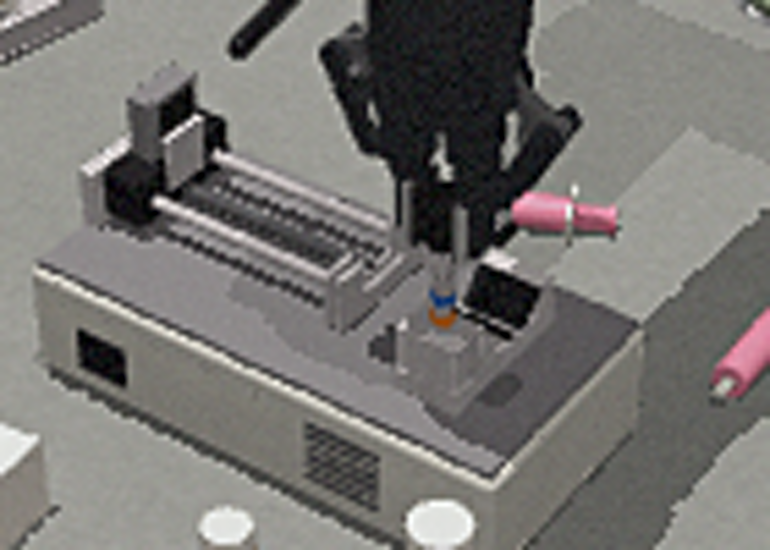

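View pics/w3.png

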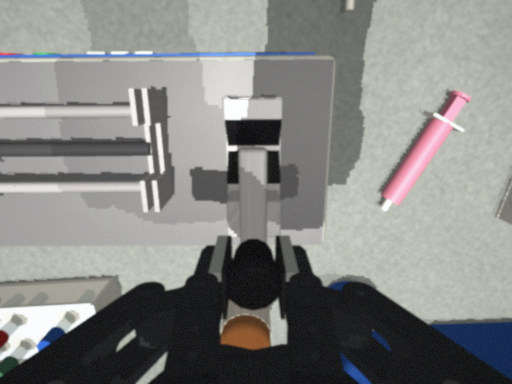

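In the scene crop the blue ring is at (443,298) px and the whole orange ring at (443,319), just above the block. In the wrist view the arm top is at 0.1646, which puts the lift at about 0.0326, and the 12.7 N load agrees. I'll add 1 mm of margin and let it settle.

Request:
{"method": "apply_moves", "body": {
  "targets": [-1, 0, 0, -1, 0, -1, 0, 0, -1, 0, -1, 0, 0, -1, 0, -1, 0, 0, -1, 0, -1, 0, 0, -1, 0, -1, 0, 0, -1, 0]
}}

```text
clock: 10.35
tcp_pos: [0.6155, 0.0935, 0.1856]
orientation: [-3.137, 0.0, -3.085]
force: [6.2, -5.8, -12.6]
grip_width: 0.263
grip_force: 69.0
```

Run:
```python
from h import *
s=r.get_state(); print(s['tcp_pos'],s['force'],s['grip_force'],abs(s['qd']).max())
im,d,W=wrist()
k=(d>0)&(W[...,2]<.2)&(abs(W[...,1]-.093)<.004)&(W[...,0]>.56)&(W[...,0]<.60)&(W[...,2]>.118)
L=np.median(W[k][:,2])-.132; print("lift",L)
if .031<L<.0375 and s['grip_force']>40: print(r.finish_job())
```

```text
[0.61547191 0.09346314 0.18561317] [  6.20153407  -5.79189323 -12.60241419] 68.98172796936706 0.001411736797648114
lift 0.03341232635098568
the job is handed in; nothing more can be done
None
```

The job is handed in at about 10.4 s: the pusher is fully back at the end block, and the clamp is held up at about 33 mm with the orange ring just clear, for the 50 ml syringe in the steel tray; the result was not reported back to me.

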